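# Load two filter cassettes into a spring-fed magazine

## Task

Load both round filter cassettes, one at a time and recess up, into the spring-fed magazine: lay each on the follower in front of the two lips, press it down against the spring with the gripper and slide it back under the lips until it is fully home, and you feel it bear firmly but gently on the back stop. In the end both lie flat, one on the other, held down under the lips by the spring. Leave the bottles, the timer and the tape roll where they are.

Things in the scene. Friction and masses are not known exactly. Their poses are not given: they have to be found in the camera images.
- magazine: Fixed aluminium and steel magazine, base plate 124 x 96 x 10 mm, 63 mm high, open on top and at the front. Origin: on the underside, below magazine_home; z up, x from the open front to the back stop (loading direction, away from the robot within 0.4 rad). Side walls 64 mm apart inside, from x = -12 mm back, flared outward from there to x = -24 mm, tops at z = 58 mm.
- magazine_home (a point): Where the centre of a loaded cassette lies if the back stop is set full forward (else up to 10 mm farther), at the height of the underside of the lips, 58 mm above the bench. Axes as the magazine's. Two lips lie on the side walls: 5 mm thick, undersides at this height, x = -2 to +50 mm here, reaching inward to 25 mm from the middle line (50 mm free between them).
- magazine_front (a point): 24 mm in front of magazine_home, same height: a cassette laid with its centre here is clear of the lips (17 mm in front of home is the least that clears them). It must be pressed down by more than its 10 mm thickness to pass under the lips.
- backstop: Back stop of the magazine: an upright plate between the side walls, 60 mm wide, its top 4 mm above the lips' underside, that is set by a screw somewhere from 0 to 10 mm behind this point, differently each time, and stays there; the reading does not tell where, feel for it. Origin (fixed, does not follow the plate): 30 mm behind magazine_home, same height; axes as the magazine's.
- magazine_sill (a point): Middle of the low front sill's top, 34 mm in front of magazine_home and 17 mm lower (41 mm above the bench): two plates 6 mm thick, 13 to 32 mm either side of the middle, that keep loaded cassettes in. A cassette whose underside is pressed below this before it is slid back catches on it.
- follower (a joint): How far the flat grey plate that carries the stack (56 x 58 mm, with a 22 mm wide front tongue) is pressed down, m: 0 = up, its top level with the lips' underside; 0.036 = bottom. Spring 4.5 N at 0, rising 0.15 N per mm; damping 12 N s/m. One loaded cassette holds it at 0.010, two at 0.020; the second is laid on the first, whose top is level with the lips' underside.
- cassette_a: White round plastic filter cassette, loose, 60 mm in diameter, 10 mm thick, 35 to 70 g, with a flat underside and in its top a round recess 48 mm wide and 5 mm deep inside a 6 mm rim (shut fingertips fit in the recess and can press on its floor and push against the rim). Origin: centre of the underside, z up. Lies on the bench recess up.
- cassette_b: The other cassette, the same as cassette_a.
- reagent_a: White bottle with red cap, 38 mm wide, 118 mm high, loose bystander; origin at its underside.
- reagent_c: White bottle with blue cap, 48 mm wide, 105 mm high, loose bystander behind the magazine; origin at its underside.
- timer: Lab timer, 74 x 64 x 21 mm, loose bystander; origin at its underside.
- tape: Brown tape roll lying flat, 93 mm wide, 48 mm high, loose bystander; origin at its underside.
Things that resemble listed ones, but are neither listed nor needed, are in the scene too. Leave any black or turquoise look-alike of the cassette_a alone. What is shaped like the cassette_b but blue or pink is not meant.

How it is judged:
By the outcome, as a careful person would: the job done as asked, in the order asked, and still so for the second after the job is handed in, with the robot touching nothing.
It also fails if it takes over 58 s, if anything falls off the work surface, if the arm or the gripper's body presses on something with over 40 N, if the wrist force passes 120 N, or if a joint passes its speed limit or range.

## Robot

A 6-joint arm with a two-finger parallel gripper is mounted at the origin on a cart in front of the work surface, level with it; the furniture and walls round the work are solid. World frame = base frame: x ahead of the robot, y to its left, z up, the work surface at z = 0. Lengths are in mm, angles in rad, forces in N, time in s.
With the tool pointing down it reaches from about 350 to 775 mm from the base axis. Payload 7.3 kg.
Tool frame: the origin (TCP) lies at the very end of the fingers, on their centre line; the grasp point (between the pads) lies 19 mm behind it; z points along the fingers, y is the line along which they close (so a half turn about z gives the same grasp; the last joint's range is limited). The gripper opens to 92 mm and grips with 3 to 60 N. Pads are 19 mm wide; open, the fingers measure 130 mm over their backs; the gripper's body (75 mm by 190 mm) begins 47 mm behind the grasp point.
Start: joints at [0.992, 0.342, 1.524, -0, 1.275, -0.146], TCP at [220.181, 476.619, 226.741] pointing down, gripper open.
Joint ranges: [-2.53, 2.53], [-0.77, 2.02], [0.04, 2.7], [-1, 4.14], [0.28, 2.66], [-3.11, 3.11]. Speed limits (rad/s): [2.57, 2.57, 3.14, 3.14, 3.14, 3.14].

## Interface

Orientations are given as [roll, pitch, yaw] about the fixed x, y, z axes, in that order (R = Rz(yaw) Ry(pitch) Rx(roll)).
In Python, from plant import bot gives the robot as it stands.
- The arm moves only by the tool jog_arm, never from a script. Its argument "targets" is a list of rows, each an object with "xyz": the shift along the tool's x, y, z as a fraction of full scale, a list of three; "spin": the turn about the tool's z as a fraction of full scale. In form: [{"xyz": [x, y, z], "spin": spin}, ...]. A call has exactly 10 rows; each row shifts and turns the commanded pose from where the row before left it, along the tool's axes as they then stand; what a row does not reach is not made up. Full scale, the value 1, is 80 mm for a shift and 0.1 rad for a turn. A row lasts 1/8 s, in which the tool goes at most 62.5 mm and 10.7 degrees, less where a joint would pass 70% of its speed; a pose out of reach is approached as far as the arm can. A call with a number of a shift or a turn outside -1 to 1 is refused whole. A call with a gripper value outside its range is refused whole. "gripper" is the opening in per cent of the stroke, from 0 (shut) to 100 (fully open), set as the call begins (left out, the last holds). The fingers move at their own pace and stop on an object; the grip force is fixed at half the most. Time passes only in rows, so rows that do not move let the fingers close, or fill a call up. It gives the time, the measured TCP pose, the force, the opening and the grip force at its end, in the units of the state.
- bot.get_obs(): the state, without advancing time (a new reading comes with each control period).
- bot.capture(name): name is "scene" or "top" or "wrist"; returns the picture (384x512x3 uint8, blue, green, red); there is no depth.
- bot.get_calibration(name): a dict with "vfov" (degrees; the focal length in pixels is half the picture's height over the tangent of half this angle, whatever the lens; pixels are square), "cx", "cy" (the principal point, pixels), "eye" and "rotation" of the camera in the world. Camera axes: x right, y down, z forward; pixel columns grow to the right and rows downward; lengths in mm; the calibration is good to about 2 mm. The wrist camera is an equidistant fisheye: a pixel r from the principal point sees the ray r / f radians off the axis. A picture is of the moment at which its call begins: read the wrist's pose just before it. get_calibration takes no time and is no camera call; for the wrist camera it gives the pose at the moment of the call.
- bot.close_job(): hands the job in; it is judged then, once.
The state is a dict: "time": time; "joint_positions": joint angles; "dq": joint speeds; "tau": joint torques, N m; "tool_pos": TCP position; "tcp_rot": TCP orientation; "contact_force": force on the tool from outside, world axes, zero at the start; "moment": the same for the moment, N m; "grip_width": finger opening in mm; "finger_force": force on a finger pad.
Only numpy, scipy, OpenCV 4.12 (cv2) and the standard library are available. Lean on these libraries where they do the work, as an engineer would, in place of code of your own. Each camera call takes 0.05 s, during which the arm holds its last target. There are 200 camera calls.

## Working session

There is one attempt and no reset: what is moved stays moved. The work goes in short steps, Python scripts to look and compute and a tool call to move; the robot and the scene stay as the last step left them, time stands still between calls to the robot, and variables do not carry over. Pictures are saved under pics/ and viewed, at most 10 in all, crops included, and the job is handed in when it is done.

Besides the shell and the picture viewer there is one more tool, called after ">>>" as name([rows], argument=value, ...), one row to a line, values as JSON. jog_arm: Moves the arm, as the interface text tells. Shift numbers are shares of 80 mm and turn numbers shares of 0.1 rad, none past 1 either way. Its arguments: {"type":"object","properties":{"targets":{"type":"array","items":{"type":"object","properties":{"xyz":{"type":"array","items":{"type":"number"}},"spin":{"type":"number"}}}},"gripper":{"type":"number"}},"required":["targets"]}

```bash
mkdir -p pics; cat > h.py <<'E'
import numpy as np, cv2
from plant import bot
def ray(c,u,v,shape=(384,512)):
    f=shape[0]/2/np.tan(np.radians(c["vfov"])/2)
    return np.array(c["eye"],float), np.array(c["rotation"],float)@np.array([(u-c["cx"])/f,(v-c["cy"])/f,1.])
def onz(c,u,v,z):
    e,d=ray(c,u,v); return e+d*(z-e[2])/d[2]
def proj(c,p):
    f=192/np.tan(np.radians(c["vfov"])/2); q=np.array(c["rotation"]).T@(np.array(p,float)-np.array(c["eye"]))
    return c["cx"]+f*q[0]/q[2], c["cy"]+f*q[1]/q[2]
E
python3 - <<'E'
from h import *
for n in("scene","top"):
    c=bot.get_calibration(n); print(n,c)
    i=bot.capture(n); cv2.imwrite(f"pics/{n}0.png",i)
a=cv2.imread("pics/scene0.png");b=cv2.imread("pics/top0.png")
cv2.imwrite("pics/t1.png",cv2.resize(b,(800,600),interpolation=cv2.INTER_CUBIC))
cv2.imwrite("pics/s1.png",cv2.resize(a,(800,600),interpolation=cv2.INTER_CUBIC))
print(bot.get_obs())
E
```

```text
scene {'vfov': 55.738595371922386, 'cx': 257.8818929132613, 'cy': 188.87713502523346, 'eye': array([-150.6494225 , -826.00173686,  676.83415077]), 'rotation': array([-2.08815721, -0.01663069, -0.70833866])}
top {'vfov': 56.14083490142928, 'cx': 258.1406894493355, 'cy': 193.85228350271896, 'eye': array([ 321.48276923,  -48.9000887 , 1150.87527438]), 'rotation': array([-2.93659596e+00,  1.61674747e-03, -1.53469482e+00])}
{'time': 0.1, 'joint_positions': array([ 9.91980019e-01,  3.42627463e-01,  1.52490103e+00, -2.20470622e-05,
        1.27542334e+00, -1.45978530e-01]), 'dq': array([-0.00072872,  0.00050712, -0.00337531, -0.00156245, -0.00014212,
       -0.00083238]), 'tau': array([ 8.21707272e-04, -4.32002914e+01, -2.44695532e+01,  7.17254123e-02,
        5.26206032e-02, -7.64419269e-05]), 'tool_pos': array([219.98590899, 476.28872904, 226.13489012]), 'tcp_rot': array([-3.14024486e+00, -1.76847576e-04,  2.70876119e+00]), 'contact_force': array([-0.04891391, -0.72945701,  0.14363869]), 'moment': array([-0.03539954, -0.00979116, -0.0486576 ]), 'finger_force': 0.0, 'grip_width': 91.81254165283616}
```

View pics/t1.png

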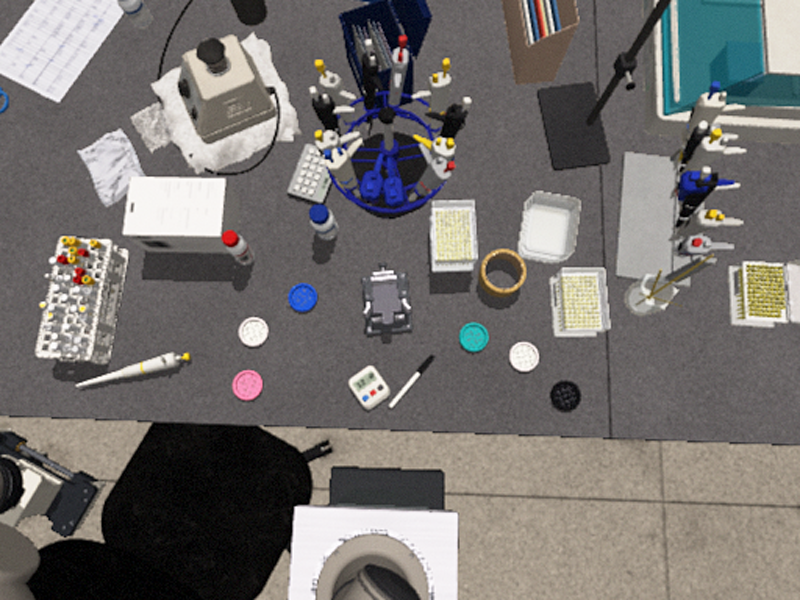

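View pics/s1.png

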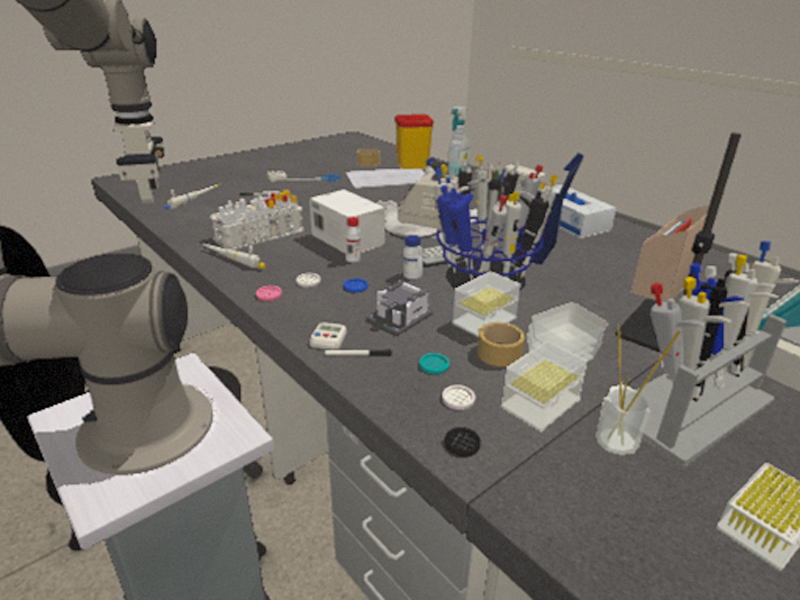

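The top view shows white discs at (254,332) and (524,357). The look-alikes are blue (302,298), pink (247,385), turquoise (474,337) and black (565,396). The magazine is at (386,302), with its open front toward the robot. The two white discs are the ones meant, because only they are white. I'll confirm that in a crop and measure.

```bash
cat >> h.py <<'E'
from scipy.spatial.transform import Rotation as R
_g=bot.get_calibration
def cal(n):
    c=dict(_g(n)); c["rotation"]=R.from_euler("xyz",c["rotation"]).as_matrix(); return c
E
python3 - <<'E'
from h import *
c=cal("top"); i=cv2.imread("pics/top0.png")
hsv=cv2.cvtColor(i,cv2.COLOR_BGR2HSV)
for (u0,v0) in((162,212),(335,228)):
    m=((hsv[...,1]<60)&(hsv[...,2]>120)).astype(np.uint8)
    w=np.zeros_like(m); w[v0-14:v0+15,u0-14:u0+15]=m[v0-14:v0+15,u0-14:u0+15]
    k=max(cv2.findContours(w,0,1)[0],key=cv2.contourArea)
    h=cv2.convexHull(k); (u,v),s,a=cv2.fitEllipse(h); print(u,v,s,onz(c,u,v,8).round(1))
s=cal("scene"); 
si=cv2.imread("pics/scene0.png"); hs=cv2.cvtColor(si,cv2.COLOR_BGR2HSV)
for (u0,v0) in((197,179),(293,254)):
    m=((hs[...,1]<60)&(hs[...,2]>120)).astype(np.uint8)
    w=np.zeros_like(m); w[v0-11:v0+12,u0-14:u0+15]=m[v0-11:v0+12,u0-14:u0+15]
    k=max(cv2.findContours(w,0,1)[0],key=cv2.contourArea)
    (u,v),q,a=cv2.fitEllipse(cv2.convexHull(k)); print("scene",u,v,q,onz(s,u,v,7).round(1))
M=cv2.resize(i[160:230,220:275],None,fx=8.5,fy=8.5,interpolation=cv2.INTER_CUBIC)
A=cv2.resize(i[190:235,140:185],(290,290),interpolation=cv2.INTER_CUBIC);B=cv2.resize(i[206:251,313:358],(290,290),interpolation=cv2.INTER_CUBIC)
out=np.zeros((595,770,3),np.uint8); out[:M.shape[0],:M.shape[1]]=M; out[:290,475:765]=A; out[300:590,475:765]=B
cv2.imwrite("pics/c1.png",out)
E
```

```text
161.60240173339844 211.7157440185547 (18.78195571899414, 19.869796752929688) [489.3 269.2   8. ]
334.9846496582031 227.5865478515625 (19.055219650268555, 20.064897537231445) [ 458.2 -286.6    8. ]
scene 196.8970489501953 178.57290649414062 (9.556196212768555, 16.056955337524414) [491.3 272.1   7. ]
scene 293.3085632324219 253.55699157714844 (16.223119735717773, 21.721925735473633) [ 459.9 -285.5    7. ]
```

View pics/c1.png

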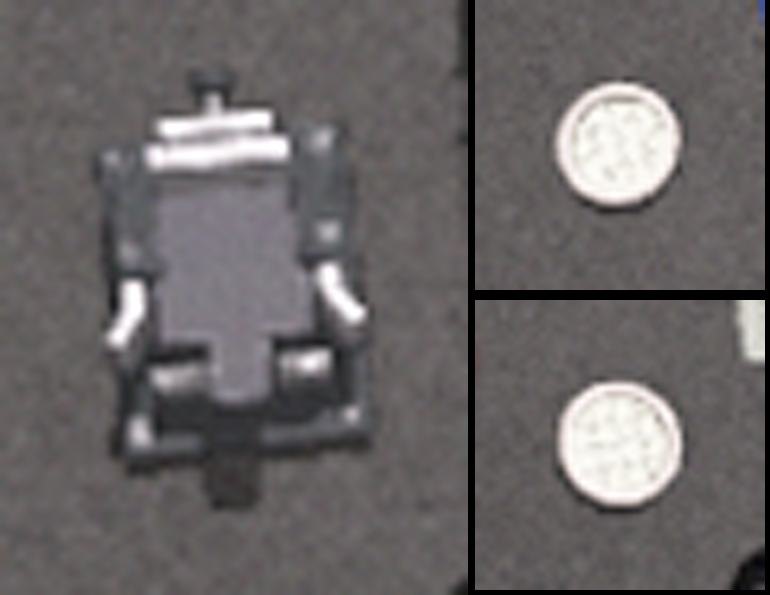

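Both crops show white cassettes, recess up. The magazine crop shows the back stop at the top, the lips left and right, and the front base edge running (130,465) to (365,435). I'll work out a rough magazine pose and the obstacles next.

```bash
python3 - <<'E'
from h import *
c=cal("top")
f=lambda x,y,z:onz(c,220+x/8.5,160+y/8.5,z)[:2].round(1)
print("backplate top ends",f(147,158,62),f(290,145,62))
print("flares",f(125,310,58),f(340,292,58))
print("base front",f(130,468,10),f(367,440,10))
print("lips L front/back",f(132,268,63),f(112,150,63),"R",f(330,245,63),f(322,130,63))
print("sill plates",f(180,378,41),f(305,365,41))
g=lambda u,v,z:onz(c,u*.64,v*.64,z)[:2].round(0)
print("rack",g(555,335,0),g(607,335,0),g(552,270,60),"tape",g(502,272,48),"bottC",g(320,213,105),"timer",g(369,388,20),"botA",g(232,238,118))
w=cal("wrist"); print(w["eye"],w["rotation"],w["vfov"]); 
E
```

```text
backplate top ends [593.9  27.7] [600.7 -24.5]
flares [537.6  33.3] [547.1 -44.7]
base front [486.6  32. ] [500.5 -56.7]
lips L front/back [552.3  31.1] [596.2  40.6] R [563.4 -40.5] [606.5 -36. ]
sill plates [516.2  13.1] [522.7 -32.8]
rack [ 504. -354.] [ 508. -461.] [ 626. -334.] tape [ 622. -236.] bottC [713. 131.] timer [381.  23.] botA [652. 294.]
[161.68207721 504.29816858 383.98325139] [[ 4.20201392e-01  8.79577384e-01  2.23101808e-01]
 [ 9.07430854e-01 -4.07252150e-01 -1.03512952e-01]
 [-1.88960727e-04  2.45945751e-01 -9.69283577e-01]] 65.70646984690485
```

```bash
cat >> h.py <<'E'
def plan(tgt,yaw,n=10):
    """print n jog rows from the present pose to tgt, yaw (tool down)"""
    o=bot.get_obs(); p=np.array(o["tool_pos"]); y=o["tcp_rot"][2]; dy=(yaw-y+np.pi)%(2*np.pi)-np.pi
    d=(np.array(tgt)-p)/n
    print("t",o["time"],"p",p.round(1),"yaw",round(y,3),"dist/row",np.linalg.norm(d).round(1),"F",np.round(o["contact_force"],1),"w",round(o["grip_width"],1))
    for k in range(n):
        a=y+dy*k/n; M=R.from_euler("xyz",[np.pi,0,a]).as_matrix()
        print((M.T@d/80).round(3).tolist(),round(-dy/n/.1,2))
E
python3 -c "
from h import *
plan([545,-6,200],1.711)"
```

```text
t 0.1 p [220.  476.3 226.1] yaw 2.709 dist/row 58.2 F [-0.  -0.7  0.1] w 91.8
[-0.622, -0.377, 0.033] 1.0
[-0.656, -0.313, 0.033] 1.0
[-0.684, -0.246, 0.033] 1.0
[-0.705, -0.177, 0.033] 1.0
[-0.719, -0.106, 0.033] 1.0
[-0.726, -0.033, 0.033] 1.0
[-0.726, 0.039, 0.033] 1.0
[-0.718, 0.111, 0.033] 1.0
[-0.704, 0.182, 0.033] 1.0
[-0.682, 0.251, 0.033] 1.0
```

>>> jog_arm([
  {"xyz":[-0.622,-0.377,0.033],"spin":1},
  {"xyz":[-0.656,-0.313,0.033],"spin":1},
  {"xyz":[-0.684,-0.246,0.033],"spin":1},
  {"xyz":[-0.705,-0.177,0.033],"spin":1},
  {"xyz":[-0.719,-0.106,0.033],"spin":1},
  {"xyz":[-0.726,-0.033,0.033],"spin":1},
  {"xyz":[-0.726,0.039,0.033],"spin":1},
  {"xyz":[-0.718,0.111,0.033],"spin":1},
  {"xyz":[-0.704,0.182,0.033],"spin":1},
  {"xyz":[-0.682,0.251,0.033],"spin":1},
], gripper=100)

```text
time: 1.35
tool_pos: [545.3, -7.7, 199.9]
tcp_rot: [-3.141, -0.0, 1.705]
contact_force: [0.5, -0.0, -0.7]
grip_width: 91.9
finger_force: 0.0
```

```bash
cat >> h.py <<'E'
def wz(c,u,v,z):
    f=192/np.tan(np.radians(c["vfov"])/2); x,y=u-c["cx"],v-c["cy"]; r=np.hypot(x,y)+1e-9; t=r/f
    d=c["rotation"]@np.array([x/r*np.sin(t),y/r*np.sin(t),np.cos(t)]); e=np.array(c["eye"])
    return e+d*(z-e[2])/d[2]
def wproj(c,p):
    f=192/np.tan(np.radians(c["vfov"])/2); q=c["rotation"].T@(np.array(p,float)-np.array(c["eye"]))
    t=np.arctan2(np.hypot(q[0],q[1]),q[2]); a=np.arctan2(q[1],q[0]); return c["cx"]+f*t*np.cos(a),c["cy"]+f*t*np.sin(a)
E
python3 - <<'E'
from h import *
bot.capture("wrist")
import pickle
w=cal("wrist"); o=bot.get_obs(); i=bot.capture("wrist"); pickle.dump((w,i),open("w1.pkl","wb"))
print(o["time"],o["tool_pos"],o["tcp_rot"],[np.round(wproj(w,p)) for p in([558,-4,58],[597,2,62],[519,-10,41])])
cv2.imwrite("pics/w1.png",cv2.resize(i,(800,600),interpolation=cv2.INTER_CUBIC))
E
```

```text
1.4 [548.75779087 -13.60789813 199.3213854 ] [3.13978489 0.00363437 1.69772479] [array([268., 172.]), array([307., 171.]), array([231., 170.])]
```

View pics/w1.png

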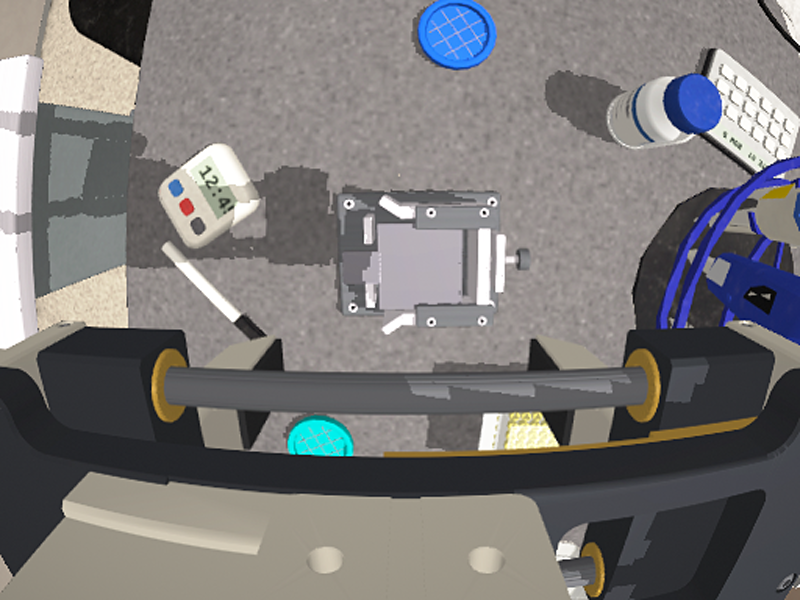

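The wrist view shows the magazine at (420,260), with the lips above and below the follower and the back stop plate at (485,265). I'll enlarge it to get precise edges.

```bash
python3 - <<'E'
from h import *
import pickle
w,i=pickle.load(open("w1.pkl","rb"))
cv2.imwrite("pics/w2.png",cv2.resize(i[115:220,210:345],None,fx=5.6,fy=5.6,interpolation=cv2.INTER_CUBIC))
E
```

```text
(no output)
```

View pics/w2.png

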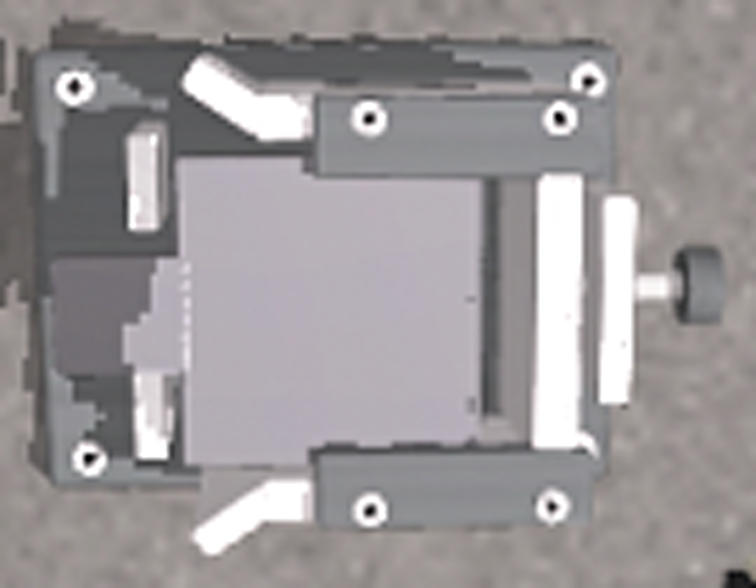

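```bash
python3 - <<'E'
from h import *
import pickle
w,i=pickle.load(open("w1.pkl","rb"))
f=lambda x,y,z:wz(w,210+x/5.6,115+y/5.6,z)[:2]
P={k:f(*v) for k,v in dict(Lf=(318,175,63),Lr=(612,178,63),Rf=(315,451,63),Rr=(596,451,63),sL1=(370,118,63),sL2=(560,118,63),sR1=(370,510,63),sR2=(552,507,63),silL=(148,180,41),silR=(152,415,41),bs1=(537,310,62),bs2=(582,310,62),fol=(180,310,58),b1=(75,87,10),b2=(90,458,10),b3=(588,80,10)).items()}
for k,v in P.items(): print(k,v.round(1))
for a,b in(("Lf","Lr"),("Rf","Rr"),("sL1","sL2"),("sR1","sR2"),("b1","b3")):
    d=P[b]-P[a]; print(a,np.arctan2(d[1],d[0]).round(3),np.hypot(*d).round(1))
for a,b in(("Rf","Lf"),("sR1","sL1"),("sR2","sL2"),("silR","silL"),("b2","b1")):
    d=P[b]-P[a]; print(a,np.arctan2(-d[0],d[1]).round(3),np.hypot(*d).round(1))
ph=0.135;X=np.array([np.cos(ph),np.sin(ph)])
print("home",(P["Lf"]+P["Rf"])/2+2*X,(P["silL"]+P["silR"])/2+34*X)
o=bot.get_obs();print(o["tool_pos"],o["tcp_rot"])
plan([490,270,90],1.57)
E
```

```text
Lf [553.4  22.3]
Lr [605.9  28.9]
Rf [559.5 -28. ]
Rr [611.4 -21.6]
sL1 [561.2  33.5]
sL2 [594.8  38.2]
sR1 [571.1 -38. ]
sR2 [605.  -33.3]
silL [522.3  15.1]
silR [528.2 -30.8]
bs1 [596.2   3.1]
bs2 [604.5   4.2]
fol [531.8  -6. ]
b1 [503.   29.1]
b2 [514.5 -50.2]
b3 [609.2  44.5]
Lf 0.127 52.9
Rf 0.124 52.3
sL1 0.139 33.9
sR1 0.138 34.2
b1 0.144 107.3
Rf 0.12 50.7
sR1 0.138 72.2
sR2 0.141 72.3
silR 0.128 46.2
b2 0.144 80.2
home [558.45504972  -2.60653565] [558.9504559   -3.27103417]
[546.75657369 -10.57327279 199.17030014] [-3.14157741e+00  1.32037559e-03  1.70191611e+00]
t 1.45 p [546.8 -10.6 199.2] yaw 1.702 dist/row 30.6 F [ 0.3 -0.4  0.1] w 91.8
[0.357, -0.024, 0.136] 0.13
[0.357, -0.029, 0.136] 0.13
[0.356, -0.034, 0.136] 0.13
[0.356, -0.039, 0.136] 0.13
[0.355, -0.043, 0.136] 0.13
[0.355, -0.048, 0.136] 0.13
[0.354, -0.053, 0.136] 0.13
[0.353, -0.057, 0.136] 0.13
[0.352, -0.062, 0.136] 0.13
[0.352, -0.067, 0.136] 0.13
```

```bash
python3 - <<'E'
from h import *
plan([490,270,100],1.709,6)
E
```

```text
t 1.45 p [546.8 -10.6 199.2] yaw 1.702 dist/row 50.5 F [ 0.3 -0.4  0.1] w 91.8
[0.595, -0.041, 0.207] -0.01
[0.595, -0.04, 0.207] -0.01
[0.595, -0.039, 0.207] -0.01
[0.595, -0.039, 0.207] -0.01
[0.595, -0.038, 0.207] -0.01
[0.595, -0.037, 0.207] -0.01
```

>>> jog_arm([
  {"xyz":[0.59,-0.04,0.1],"spin":0},
  {"xyz":[0.59,-0.04,0.1],"spin":0},
  {"xyz":[0.59,-0.04,0.2],"spin":0},
  {"xyz":[0.59,-0.04,0.25],"spin":0},
  {"xyz":[0.59,-0.04,0.3],"spin":0},
  {"xyz":[0.59,-0.04,0.29],"spin":0},
  {"xyz":[0,0,0],"spin":0},
  {"xyz":[0,0,0],"spin":0},
  {"xyz":[0,0,0],"spin":0},
  {"xyz":[0,0,0],"spin":0},
])

```text
time: 2.7
tool_pos: [487.3, 271.1, 101.8]
tcp_rot: [3.141, -0.0, 1.707]
contact_force: [-0.0, -0.4, 0.1]
grip_width: 91.8
finger_force: 0.0
```

```bash
cat >> h.py <<'E'
def disc(name,guess):
    """centre of the white disc seen by the wrist camera, next to guess"""
    w=cal("wrist"); i=bot.capture("wrist"); cv2.imwrite(f"pics/{name}.png",i); h=cv2.cvtColor(i,cv2.COLOR_BGR2HSV)
    m=((h[...,1]<50)&(h[...,2]>150)).astype(np.uint8); m=cv2.morphologyEx(m,cv2.MORPH_CLOSE,np.ones((5,5)))
    g=np.array(wproj(w,guess)); print("guess px",g)
    best=None
    for k in cv2.findContours(m,0,1)[0]:
        if cv2.contourArea(k)<300: continue
        (u,v),s,a=cv2.fitEllipse(cv2.convexHull(k)); 
        if np.hypot(u-g[0],v-g[1])<60: print((round(u),round(v)),np.round(s),cv2.contourArea(k),wz(w,u,v,9).round(1))
E
python3 - <<'E'
from h import *
o=bot.get_obs();print(o["time"],o["tool_pos"],o["tcp_rot"])
disc("w3",[490,270,9])
E
```

```text
2.7 [487.30120768 271.05309883 101.76929867] [ 3.14051706e+00 -2.41868481e-04  1.70725236e+00]
guess px [260.41595936 193.61635422]
```

View pics/w3.png

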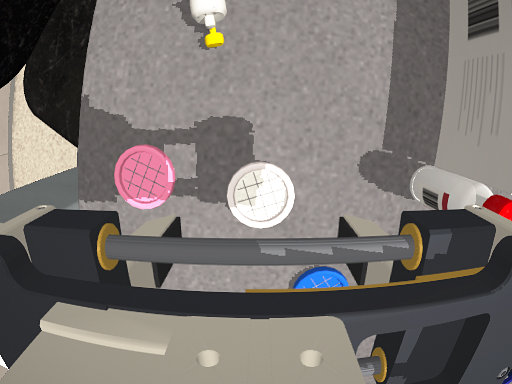

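The white cassette is at (261,195), matching the predicted pixel. Pink (145,177) and blue (320,285) are clear of the fingers.

>>> jog_arm([
  {"xyz":[-0.03,0.036,0.4],"spin":0},
  {"xyz":[0,0,0.4],"spin":0},
  {"xyz":[0,0,0.3],"spin":0},
  {"xyz":[0,0,0.09],"spin":0},
  {"xyz":[0,0,0.04],"spin":0},
  {"xyz":[0,0,0],"spin":0},
  {"xyz":[0,0,0],"spin":0},
  {"xyz":[0,0,0],"spin":0},
  {"xyz":[0,0,0],"spin":0},
  {"xyz":[0,0,0],"spin":0},
])

```text
time: 4.0
tool_pos: [489.9, 270.0, 2.8]
tcp_rot: [3.141, -0.0, 1.709]
contact_force: [0.6, -0.4, 0.3]
grip_width: 91.9
finger_force: 0.0
```

>>> jog_arm([
  {"xyz":[0,0,0],"spin":0},
  {"xyz":[0,0,0],"spin":0},
  {"xyz":[0,0,0],"spin":0},
  {"xyz":[0,0,0],"spin":0},
  {"xyz":[0,0,0],"spin":0},
  {"xyz":[0,0,0],"spin":0},
  {"xyz":[0,0,0],"spin":0},
  {"xyz":[0,0,0],"spin":0},
  {"xyz":[0,0,0],"spin":0},
  {"xyz":[0,0,0],"spin":0},
], gripper=50)

```text
time: 5.25
tool_pos: [489.9, 270.0, 2.7]
tcp_rot: [3.141, -0.0, 1.709]
contact_force: [0.1, -0.5, -0.9]
grip_width: 58.7
finger_force: 30.0
```

>>> jog_arm([
  {"xyz":[0,0,-0.4],"spin":0},
  {"xyz":[-0.25,0.005,-0.6],"spin":0},
  {"xyz":[-0.5,0.01,-0.35],"spin":0},
  {"xyz":[-0.6,0.012,0],"spin":0},
  {"xyz":[-0.6,0.012,0],"spin":0},
  {"xyz":[-0.6,0.012,0],"spin":0},
  {"xyz":[-0.5,0.01,0],"spin":0},
  {"xyz":[-0.3,0.006,0],"spin":0},
  {"xyz":[-0.15,0.001,0],"spin":0},
  {"xyz":[0,0,0],"spin":0},
])

```text
time: 6.5
tool_pos: [533.7, -6.8, 110.6]
tcp_rot: [-3.141, -0.0, 1.708]
contact_force: [0.2, 0.2, -1.0]
grip_width: 59.2
finger_force: 30.0
```

```bash
cat >> h.py <<'E'
HOME=np.array([558.6,-3.0]); PHI=0.138
def mag(p):
    d=np.array(p[:2])-HOME; c,s=np.cos(PHI),np.sin(PHI); return np.round([c*d[0]+s*d[1],-s*d[0]+c*d[1]],2)
E
python3 - <<'E'
from h import *
bot.capture("wrist"); o=bot.get_obs();print(o["time"],o["tool_pos"],o["tcp_rot"],mag(o["tool_pos"]),o["grip_width"],o["contact_force"])
w=cal("wrist"); i=bot.capture("wrist"); cv2.imwrite("pics/w4.png",i)
z=o["tool_pos"][2]; h=cv2.cvtColor(i,cv2.COLOR_BGR2HSV)
c=wproj(w,[*o["tool_pos"][:2],z+7]); print(c)
cv2.imwrite("pics/w4c.png",cv2.resize(i[100:290,150:400],None,fx=3.1,fy=3.1,interpolation=cv2.INTER_CUBIC))
E
```

```text
6.55 [533.64178601  -6.18860803 110.65212884] [-3.14147313e+00 -4.45732624e-04  1.70860583e+00] [-25.16   0.28] 58.88353727936558 [ 0.07114168 -0.2793269  -0.70916381]
(np.float64(256.8962406069155), np.float64(237.98552135555263))
```

View pics/w4c.png

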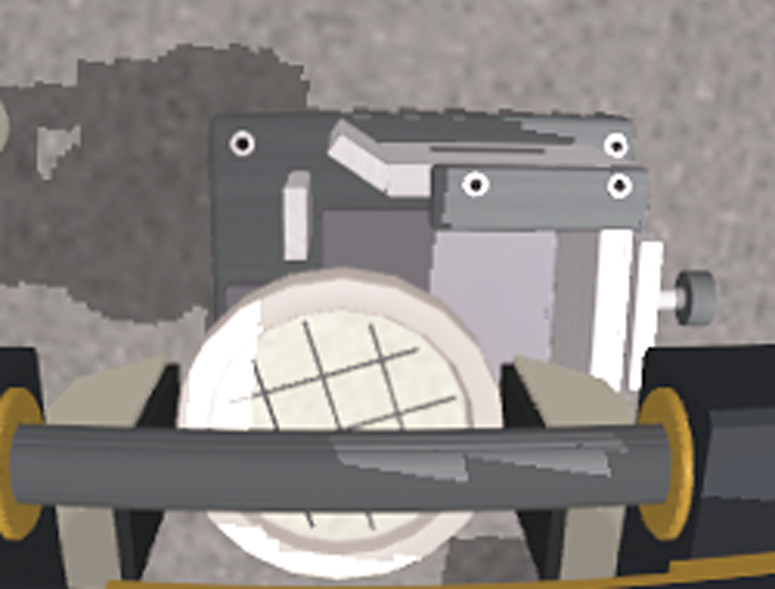

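The cassette is held level and centred (crop (340,423)) over the front of the magazine. Now I'll lower and release it.

>>> jog_arm([
  {"xyz":[0,0,0.25],"spin":0},
  {"xyz":[0,0,0.2],"spin":0},
  {"xyz":[0,0,0.1],"spin":0},
  {"xyz":[0,0,0.05],"spin":0},
  {"xyz":[0,0,0.015],"spin":0},
  {"xyz":[0,0,0],"spin":0},
  {"xyz":[0,0,0],"spin":0},
  {"xyz":[0,0,0],"spin":0},
  {"xyz":[0,0,0],"spin":0},
  {"xyz":[0,0,0],"spin":0},
])

```text
time: 7.85
tool_pos: [533.8, -6.6, 61.6]
tcp_rot: [3.141, -0.0, 1.709]
contact_force: [-0.3, 0.1, -0.8]
grip_width: 59.0
finger_force: 30.0
```

>>> jog_arm([
  {"xyz":[0,0,0],"spin":0},
  {"xyz":[0,0,0],"spin":0},
  {"xyz":[0,0,0],"spin":0},
  {"xyz":[0,0,0],"spin":0},
  {"xyz":[0,0,0],"spin":0},
  {"xyz":[0,0,-0.05],"spin":0},
  {"xyz":[0,0,-0.1],"spin":0},
  {"xyz":[0,0,-0.2],"spin":0},
  {"xyz":[0,0,-0.15],"spin":0},
  {"xyz":[0,0,0],"spin":0},
], gripper=76)

```text
time: 9.1
tool_pos: [534.6, -6.8, 103.1]
tcp_rot: [3.139, 0.001, 1.709]
contact_force: [-1.0, -0.8, -0.3]
grip_width: 69.7
finger_force: 0.0
```

>>> jog_arm([
  {"xyz":[0,0,0],"spin":0},
  {"xyz":[0,0,0],"spin":0},
  {"xyz":[0,0,0],"spin":0},
  {"xyz":[0,0,0],"spin":0},
  {"xyz":[0,0,0],"spin":0},
  {"xyz":[0,0,0],"spin":0},
  {"xyz":[0,0,0],"spin":0},
  {"xyz":[0,0,0],"spin":0},
  {"xyz":[0,0,0],"spin":0},
  {"xyz":[0,0,0],"spin":0},
], gripper=0)

```text
time: 10.35
tool_pos: [533.8, -6.7, 101.5]
tcp_rot: [3.142, -0.0, 1.709]
contact_force: [0.7, -0.0, 0.2]
grip_width: 0.4
finger_force: 0.0
```

```bash
python3 - <<'E'
from h import *
o=bot.get_obs();print(o["time"],o["tool_pos"],mag(o["tool_pos"]),o["grip_width"])
w=cal("wrist"); i=bot.capture("wrist"); cv2.imwrite("pics/w5.png",i)
print([np.round(wproj(w,[*(HOME+[-24.8,-3.4]),68])), np.round(wproj(w,o["tool_pos"]))])
cv2.imwrite("pics/w5c.png",cv2.resize(i[100:290,150:400],None,fx=3.1,fy=3.1,interpolation=cv2.INTER_CUBIC))
E
```

```text
10.35 [533.78734857  -6.65419849 101.51993671] [-25.08  -0.21] 0.44252473017519256
[array([257., 214.]), array([257., 233.])]
```

View pics/w5c.png

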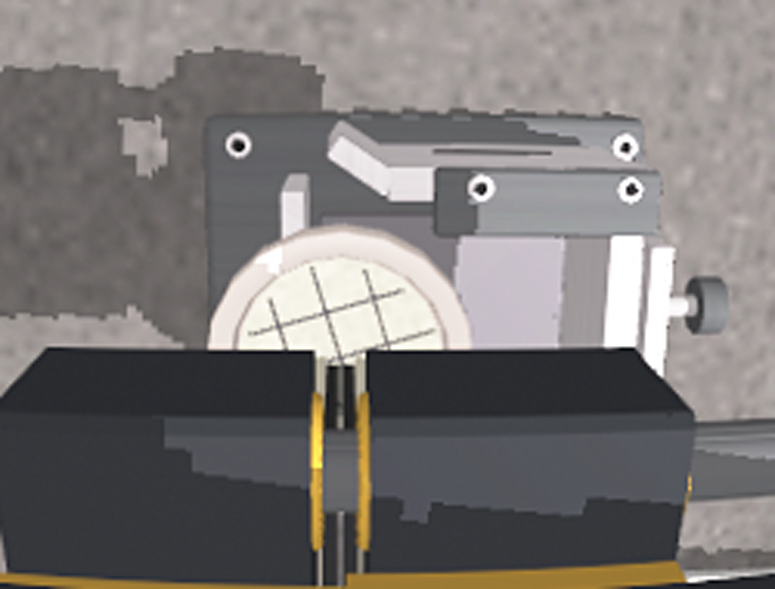

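The cassette lies flat on the follower, centred at crop (339,~340). I'll press in the recess with the shut fingers.

>>> jog_arm([
  {"xyz":[0,0.019,0.2],"spin":0},
  {"xyz":[0,0,0.15],"spin":0},
  {"xyz":[0,0,0.09],"spin":0},
  {"xyz":[0,0,0.04],"spin":0},
  {"xyz":[0,0,0.04],"spin":0},
  {"xyz":[0,0,0.04],"spin":0},
  {"xyz":[0,0,0.04],"spin":0},
  {"xyz":[0,0,0.04],"spin":0},
  {"xyz":[0,0,0],"spin":0},
  {"xyz":[0,0,0],"spin":0},
])

```text
time: 11.65
tool_pos: [535.1, -6.4, 50.3]
tcp_rot: [-3.141, -0.0, 1.709]
contact_force: [-4.3, 1.5, 5.2]
grip_width: 0.5
finger_force: 2.5
```

>>> jog_arm([
  {"xyz":[0,0.025,0],"spin":0},
  {"xyz":[0,0.025,0],"spin":0},
  {"xyz":[0,0.025,0],"spin":0},
  {"xyz":[0,0.025,0],"spin":0},
  {"xyz":[0,0.025,0],"spin":0},
  {"xyz":[0,0.025,0],"spin":0},
  {"xyz":[0,0.025,0],"spin":0},
  {"xyz":[0,0,0],"spin":0},
  {"xyz":[0,0,0],"spin":0},
  {"xyz":[0,0,0],"spin":0},
])

```text
time: 12.9
tool_pos: [549.6, -4.6, 50.5]
tcp_rot: [3.141, 0.0, 1.709]
contact_force: [-2.6, -0.1, 4.6]
grip_width: 0.4
finger_force: 2.5
```

```bash
python3 - <<'E'
from h import *
o=bot.get_obs();print(o["time"],o["tool_pos"],mag(o["tool_pos"]),o["contact_force"],o["moment"])
w=cal("wrist"); i=bot.capture("wrist"); cv2.imwrite("pics/w6.png",i)
cv2.imwrite("pics/w6c.png",cv2.resize(i[100:230,180:360],None,fx=4.3,fy=4.3,interpolation=cv2.INTER_CUBIC))
E
```

```text
12.9 [549.5703703   -4.55164667  50.5012916 ] [-9.16 -0.29] [-2.60871567 -0.11853467  4.61447196] [-0.07755165  0.4005898   0.03511079]
```

View pics/w6c.png

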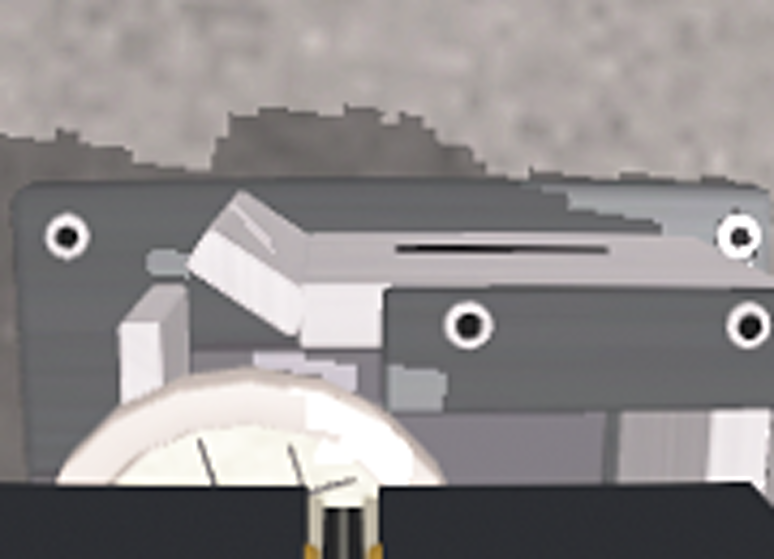

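>>> jog_arm([
  {"xyz":[0,0.03,0],"spin":0},
  {"xyz":[0,0.03,0],"spin":0},
  {"xyz":[0,0.03,0],"spin":0},
  {"xyz":[0,0.03,0],"spin":0},
  {"xyz":[0,0.03,0],"spin":0},
  {"xyz":[0,0.03,0],"spin":0},
  {"xyz":[0,0.02,0],"spin":0},
  {"xyz":[0,0,0],"spin":0},
  {"xyz":[0,0,0],"spin":0},
  {"xyz":[0,0,0],"spin":0},
])

```text
time: 14.2
tool_pos: [565.3, -2.3, 50.5]
tcp_rot: [3.141, 0.0, 1.709]
contact_force: [-2.7, 0.3, 4.6]
grip_width: 0.3
finger_force: 2.7
```

```bash
python3 - <<'E'
from h import *
o=bot.get_obs();print(o["time"],mag(o["tool_pos"]),o["tool_pos"],o["contact_force"])
E
```

```text
14.2 [ 6.74 -0.22] [565.30781313  -2.28765745  50.46367951] [-2.70483752  0.32429409  4.55666512]
```

>>> jog_arm([
  {"xyz":[0,0.02,0],"spin":0},
  {"xyz":[0,0.02,0],"spin":0},
  {"xyz":[0,0.02,0],"spin":0},
  {"xyz":[0,0.015,0],"spin":0},
  {"xyz":[0,0.015,0],"spin":0},
  {"xyz":[0,0.01,0],"spin":0},
  {"xyz":[0,0,0],"spin":0},
  {"xyz":[0,0,0],"spin":0},
  {"xyz":[0,0,0],"spin":0},
  {"xyz":[0,0,0],"spin":0},
])

```text
time: 15.45
tool_pos: [573.1, -1.2, 50.4]
tcp_rot: [3.141, -0.0, 1.709]
contact_force: [-3.1, 0.5, 4.7]
grip_width: 0.3
finger_force: 2.8
```

>>> jog_arm([
  {"xyz":[0,0.01,0],"spin":0},
  {"xyz":[0,0.01,0],"spin":0},
  {"xyz":[0,0.01,0],"spin":0},
  {"xyz":[0,0.01,0],"spin":0},
  {"xyz":[0,0,0],"spin":0},
  {"xyz":[0,0,0],"spin":0},
  {"xyz":[0,0,0],"spin":0},
  {"xyz":[0,0,0],"spin":0},
  {"xyz":[0,0,0],"spin":0},
  {"xyz":[0,0,0],"spin":0},
])

```text
time: 16.7
tool_pos: [576.2, -0.8, 50.4]
tcp_rot: [3.141, -0.0, 1.709]
contact_force: [-2.8, 0.0, 5.0]
grip_width: 0.3
finger_force: 2.8
```

>>> jog_arm([
  {"xyz":[0,0.01,0],"spin":0},
  {"xyz":[0,0,0],"spin":0},
  {"xyz":[0,0.01,0],"spin":0},
  {"xyz":[0,0,0],"spin":0},
  {"xyz":[0,0.01,0],"spin":0},
  {"xyz":[0,0,0],"spin":0},
  {"xyz":[0,0,0],"spin":0},
  {"xyz":[0,0,0],"spin":0},
  {"xyz":[0,0,0],"spin":0},
  {"xyz":[0,0,0],"spin":0},
])

```text
time: 17.95
tool_pos: [577.6, -0.6, 50.1]
tcp_rot: [-3.14, -0.0, 1.709]
contact_force: [-6.5, -0.4, 6.1]
grip_width: 0.4
finger_force: 3.8
```

>>> jog_arm([
  {"xyz":[0,0.008,0],"spin":0},
  {"xyz":[0,0,0],"spin":0},
  {"xyz":[0,0.008,0],"spin":0},
  {"xyz":[0,0,0],"spin":0},
  {"xyz":[0,0,0],"spin":0},
  {"xyz":[0,0,0],"spin":0},
  {"xyz":[0,0,0],"spin":0},
  {"xyz":[0,0,0],"spin":0},
  {"xyz":[0,0,0],"spin":0},
  {"xyz":[0,0,0],"spin":0},
])

```text
time: 19.2
tool_pos: [577.9, -0.5, 50.1]
tcp_rot: [-3.137, -0.0, 1.709]
contact_force: [-9.5, -2.2, 8.2]
grip_width: 0.2
finger_force: 5.2
```

>>> jog_arm([
  {"xyz":[0,0.012,0],"spin":0},
  {"xyz":[0,0,0],"spin":0},
  {"xyz":[0,0,0],"spin":0},
  {"xyz":[0,-0.05,0],"spin":0},
  {"xyz":[0,-0.02,0],"spin":0},
  {"xyz":[0,0,-0.1],"spin":0},
  {"xyz":[0,0,-0.1],"spin":0},
  {"xyz":[0,0,-0.2],"spin":0},
  {"xyz":[0,0,-0.4],"spin":0},
  {"xyz":[0,0,-0.2],"spin":0},
], gripper=0)

```text
time: 20.45
tool_pos: [575.9, -1.0, 132.7]
tcp_rot: [3.139, 0.001, 1.709]
contact_force: [0.9, 0.4, 0.3]
grip_width: 0.4
finger_force: 0.0
```

```bash
python3 - <<'E'
from h import *
o=bot.get_obs();print(o["time"],mag(o["tool_pos"]))
plan([459,-286,100],1.709,7)
i=bot.capture("wrist");w=cal("wrist"); cv2.imwrite("pics/w7.png",i)
h=cv2.cvtColor(i,cv2.COLOR_BGR2HSV); m=((h[...,1]<50)&(h[...,2]>190)).astype(np.uint8)
n,l,s,ce=cv2.connectedComponentsWithStats(m)
print([np.round(wproj(w,[*(HOME+np.array([np.cos(PHI),np.sin(PHI)])*a),58])) for a in(-30,0,8,38)])
for k in range(1,n):
    if s[k][4]>60 and s[k][1]>100 and s[k][1]<260: print(s[k],ce[k].round(), wz(w,*ce[k],58).round(1))
E
```

```text
20.45 [17.42 -0.4 ]
t 20.45 p [575.9  -1.  132.7] yaw 1.709 dist/row 44.3 F [0.9 0.4 0.3] w 0.4
[-0.475, -0.277, 0.058] -0.0
[-0.475, -0.277, 0.058] -0.0
[-0.475, -0.277, 0.058] -0.0
[-0.475, -0.277, 0.058] -0.0
[-0.475, -0.277, 0.058] -0.0
[-0.475, -0.277, 0.058] -0.0
[-0.475, -0.277, 0.058] -0.0
[array([199., 196.]), array([235., 196.]), array([245., 196.]), array([281., 196.])]
[203 141  29  17 250] [217. 150.] [540.2  33.1  58. ]
[194 154   8  23 140] [197. 166.] [524.9  18.1  58. ]
[ 209  166   72   52 2806] [245. 192.] [566.6   2.2  58. ]
[282 167  12  46 481] [287. 190.] [600.3   8.3  58. ]
[ 58 171  55  59 605] [ 86. 202.] [419.9 -28.1  58. ]
[298 171  20  42 393] [303. 191.] [613.4   9.   58. ]
[  9 185  38  34 665] [ 23. 201.] [334.4 -40.5  58. ]
[  0 199   6  24 106] [  2. 212.] [294.  -59.1  58. ]
```

Cassette A's visible disc spans u 209–281, centred at 245, which is home +8 mm and touching the stop plate at 282. It is home. Now cassette B.

>>> jog_arm([
  {"xyz":[-0.25,-0.146,0],"spin":0},
  {"xyz":[-0.5,-0.292,0],"spin":0},
  {"xyz":[-0.6,-0.35,0],"spin":0},
  {"xyz":[-0.6,-0.35,0],"spin":0},
  {"xyz":[-0.6,-0.35,0],"spin":0},
  {"xyz":[-0.45,-0.262,0.1],"spin":0},
  {"xyz":[-0.25,-0.146,0.15],"spin":0},
  {"xyz":[-0.08,-0.045,0.15],"spin":0},
  {"xyz":[0,0,0],"spin":0},
  {"xyz":[0,0,0],"spin":0},
], gripper=100)

```text
time: 21.75
tool_pos: [458.5, -285.2, 98.4]
tcp_rot: [3.141, -0.0, 1.71]
contact_force: [0.2, 0.4, -0.1]
grip_width: 90.6
finger_force: 0.0
```

```bash
python3 - <<'E'
from h import *
o=bot.get_obs();print(o["time"],o["tool_pos"],o["tcp_rot"],o["grip_width"])
i=bot.capture("wrist");w=cal("wrist"); cv2.imwrite("pics/w8.png",i)
h=cv2.cvtColor(i,cv2.COLOR_BGR2HSV); m=((h[...,1]<50)&(h[...,2]>165)).astype(np.uint8); m[228:]=0
g=wproj(w,[459,-286,9]); print("guess",g)
n,l,s,ce=cv2.connectedComponentsWithStats(m)
for k in range(1,n):
    if s[k][4]>500: 
        a=s[k]; print(a,ce[k].round(1),"box c",wz(w,a[0]+a[2]/2,a[1]+a[3]/2,9).round(1))
E
```

```text
21.75 [ 458.490179   -285.21116602   98.38422086] [ 3.14144949e+00 -3.05824246e-04  1.70997743e+00] 90.56863534510417
guess (np.float64(257.900988819874), np.float64(193.7870936364907))
[   0    0   31   49 1095] [12.6 19.3] box c [ 172.2 -135.7    9. ]
[ 455   24   57  106 2447] [477.5  82.8] box c [ 669. -134.    9.]
[   0   53   18  170 2240] [  6.3 136.1] box c [ 180.8 -262.3    9. ]
[   16    56    88   158 11925] [ 57.3 136.7] box c [ 259.7 -254.6    9. ]
[ 224  160   69   68 3596] [258.1 193.4] box c [ 459.5 -286.1    9. ]
```

>>> jog_arm([
  {"xyz":[-0.013,0.011,0.4],"spin":0},
  {"xyz":[0,0,0.4],"spin":0},
  {"xyz":[0,0,0.26],"spin":0},
  {"xyz":[0,0,0.09],"spin":0},
  {"xyz":[0,0,0.04],"spin":0},
  {"xyz":[0,0,0],"spin":0},
  {"xyz":[0,0,0],"spin":0},
  {"xyz":[0,0,0],"spin":0},
  {"xyz":[0,0,0],"spin":0},
  {"xyz":[0,0,0],"spin":0},
])

```text
time: 23.05
tool_pos: [459.0, -287.1, 3.2]
tcp_rot: [3.141, -0.0, 1.709]
contact_force: [0.4, -0.2, -0.4]
grip_width: 92.0
finger_force: 0.0
```

>>> jog_arm([
  {"xyz":[0,0,0],"spin":0},
  {"xyz":[0,0,0],"spin":0},
  {"xyz":[0,0,0],"spin":0},
  {"xyz":[0,0,0],"spin":0},
  {"xyz":[0,0,0],"spin":0},
  {"xyz":[0,0,0],"spin":0},
  {"xyz":[0,0,0],"spin":0},
  {"xyz":[0,0,0],"spin":0},
  {"xyz":[0,0,0],"spin":0},
  {"xyz":[0,0,0],"spin":0},
], gripper=50)

```text
time: 24.3
tool_pos: [459.0, -287.0, 3.1]
tcp_rot: [3.142, -0.0, 1.709]
contact_force: [-0.9, -0.0, -0.3]
grip_width: 58.5
finger_force: 30.0
```

>>> jog_arm([
  {"xyz":[0,0,-0.4],"spin":0},
  {"xyz":[0.2,0.085,-0.6],"spin":0},
  {"xyz":[0.45,0.19,-0.35],"spin":0},
  {"xyz":[0.6,0.254,0],"spin":0},
  {"xyz":[0.6,0.254,0],"spin":0},
  {"xyz":[0.6,0.254,0],"spin":0},
  {"xyz":[0.5,0.211,0],"spin":0},
  {"xyz":[0.28,0.118,0],"spin":0},
  {"xyz":[0.103,0.044,0],"spin":0},
  {"xyz":[0,0,0],"spin":0},
])

```text
time: 25.55
tool_pos: [534.0, -7.5, 111.1]
tcp_rot: [-3.141, 0.0, 1.71]
contact_force: [-0.2, -0.2, -1.4]
grip_width: 58.3
finger_force: 30.0
```

>>> jog_arm([
  {"xyz":[0,0,0.25],"spin":0},
  {"xyz":[0,0,0.2],"spin":0},
  {"xyz":[0,0,0.05],"spin":0},
  {"xyz":[0,0,0],"spin":0},
  {"xyz":[0,0,0],"spin":0},
  {"xyz":[0,0,0],"spin":0},
  {"xyz":[0,0,0],"spin":0},
  {"xyz":[0,0,0],"spin":0},
  {"xyz":[0,0,0],"spin":0},
  {"xyz":[0,0,0],"spin":0},
])

```text
time: 26.8
tool_pos: [534.0, -7.4, 71.1]
tcp_rot: [3.142, -0.0, 1.709]
contact_force: [-0.6, 0.3, -0.2]
grip_width: 58.4
finger_force: 30.0
```

```bash
python3 - <<'E'
from h import *
o=bot.get_obs();print(o["time"],o["tool_pos"],o["tcp_rot"],mag(o["tool_pos"]),o["grip_width"],o["contact_force"])
E
```

```text
26.8 [534.0385483   -7.386639    71.12013849] [ 3.14155730e+00 -8.35953046e-05  1.70883420e+00] [-24.93  -0.97] 58.375837005793585 [-0.57454134  0.26906705 -0.22708383]
```

>>> jog_arm([
  {"xyz":[0,0,0.07],"spin":0},
  {"xyz":[0,0,0.035],"spin":0},
  {"xyz":[0,0,0.012],"spin":0},
  {"xyz":[0,0,0],"spin":0},
  {"xyz":[0,0,0],"spin":0},
  {"xyz":[0,0,0],"spin":0},
  {"xyz":[0,0,0],"spin":0},
  {"xyz":[0,0,0],"spin":0},
  {"xyz":[0,0,0],"spin":0},
  {"xyz":[0,0,0],"spin":0},
])

```text
time: 28.05
tool_pos: [534.0, -7.4, 61.8]
tcp_rot: [3.142, -0.0, 1.709]
contact_force: [-0.2, -0.1, -0.3]
grip_width: 58.7
finger_force: 30.0
```

>>> jog_arm([
  {"xyz":[0,0,0],"spin":0},
  {"xyz":[0,0,0],"spin":0},
  {"xyz":[0,0,0],"spin":0},
  {"xyz":[0,0,0],"spin":0},
  {"xyz":[0,0,0],"spin":0},
  {"xyz":[0,0,-0.05],"spin":0},
  {"xyz":[0,0,-0.1],"spin":0},
  {"xyz":[0,0,-0.2],"spin":0},
  {"xyz":[0,0,-0.15],"spin":0},
  {"xyz":[0,0,0],"spin":0},
], gripper=76)

```text
time: 29.3
tool_pos: [534.9, -7.5, 103.3]
tcp_rot: [3.139, 0.001, 1.709]
contact_force: [-0.2, -0.6, -0.4]
grip_width: 69.6
finger_force: 0.0
```

>>> jog_arm([
  {"xyz":[0.009,0,0],"spin":0},
  {"xyz":[0,0,0],"spin":0},
  {"xyz":[0,0,0],"spin":0},
  {"xyz":[0,0,0],"spin":0},
  {"xyz":[0,0,0],"spin":0},
  {"xyz":[0,0,0],"spin":0},
  {"xyz":[0,0,0],"spin":0},
  {"xyz":[0,0,0],"spin":0},
  {"xyz":[0,0,0],"spin":0},
  {"xyz":[0,0,0],"spin":0},
], gripper=0)

```text
time: 30.55
tool_pos: [533.9, -6.7, 101.8]
tcp_rot: [3.142, -0.0, 1.709]
contact_force: [0.0, -0.4, 0.1]
grip_width: 0.4
finger_force: 0.0
```

```bash
python3 - <<'E'
from h import *
o=bot.get_obs();print(o["time"],mag(o["tool_pos"]),o["grip_width"])
i=bot.capture("wrist");w=cal("wrist"); cv2.imwrite("pics/w9.png",i)
j=cv2.imread("pics/w5.png")
for im in(j,i):
    h=cv2.cvtColor(im,cv2.COLOR_BGR2HSV); m=((h[...,1]<50)&(h[...,2]>185)).astype(np.uint8); m[211:]=0
    m[:, :200]=0; n,l,s,ce=cv2.connectedComponentsWithStats(m)
    for k in range(1,n):
        if s[k][4]>150: print(s[k])
    print()
E
```

```text
30.55 [-24.93  -0.26] 0.35291948865916717
[477  47  35  58 958]
[256 144  34  21 338]
[ 217  161  115   50 3507]
[345 176  13  35 386]
[358 179  16  32 272]

[485  47  23  53 797]
[256 144  34  21 341]
[ 217  161  125   50 3959]
[344 176  13  35 382]
[357 179  15  32 265]
[256 198  15  13 181]
```

```bash
python3 - <<'E'
from h import *
i=bot.capture("scene"); j=cv2.imread("pics/w9.png"); k=cv2.imread("pics/w5.png")
c=lambda a,y0,y1,x0,x1,W,H:cv2.resize(a[y0:y1,x0:x1],(W,H),interpolation=cv2.INTER_CUBIC)
out=np.vstack([np.hstack([c(k,130,220,200,320,400,300),c(j,130,220,200,320,400,300)]),c(i,165,225,200,320,600,300)[:, :600] if 0 else np.hstack([c(i,165,225,210,330,600,300),np.zeros((300,200,3),np.uint8)])])
cv2.imwrite("pics/x.png",out)
E
```

```text
(no output)
```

View pics/x.png

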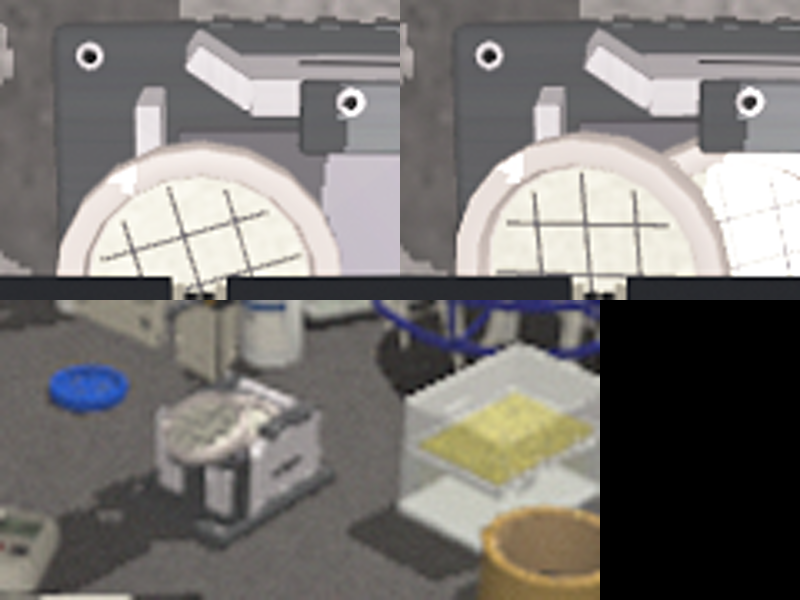

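The lower panel shows B leaning slightly forward off A's edge. That fits, because B's centre sits just in front of A's support. I'll press behind the pivot so it levels, then ease it back a few mm before the full press.

>>> jog_arm([
  {"xyz":[0,0.09,0.2],"spin":0},
  {"xyz":[0,0,0.15],"spin":0},
  {"xyz":[0,0,0.07],"spin":0},
  {"xyz":[0,0,0.03],"spin":0},
  {"xyz":[0,0,0.03],"spin":0},
  {"xyz":[0,0,0.03],"spin":0},
  {"xyz":[0,0,0],"spin":0},
  {"xyz":[0,0,0],"spin":0},
  {"xyz":[0,0,0],"spin":0},
  {"xyz":[0,0,0],"spin":0},
])

```text
time: 31.9
tool_pos: [541.2, -5.7, 61.2]
tcp_rot: [3.141, 0.0, 1.709]
contact_force: [-1.0, 0.2, 4.9]
grip_width: 0.3
finger_force: 2.4
```

```bash
cat > m.py <<'E'
from h import *
import sys
o=bot.get_obs();print(o["time"],mag(o["tool_pos"]),o["tool_pos"],o["contact_force"].round(2),o["moment"].round(2))
w=cal("wrist");i=bot.capture("wrist"); cv2.imwrite("pics/m%s.png"%sys.argv[1],i)
h=cv2.cvtColor(i,cv2.COLOR_BGR2HSV); m=((h[...,1]<50)&(h[...,2]>185)).astype(np.uint8); m[211:]=0; m[:,:180]=0
n,l,s,ce=cv2.connectedComponentsWithStats(m)
X=lambda a,z,y=0:[*(HOME+np.array([np.cos(PHI)*a-np.sin(PHI)*y,np.sin(PHI)*a+np.cos(PHI)*y])),z]
for k in range(1,n):
    if s[k][4]>100 and s[k][0]<340:
        a=s[k]; print(a, "left edge at top row, topmost mag z55:",mag(wz(w,a[0],a[1]+a[3],55)),mag(wz(w,a[0]+a[2]/2,a[1],55)))
E
python3 m.py 1
```

```text
31.9 [-17.57  -0.32] [541.24253253  -5.72975993  61.15958874] [-1.03  0.21  4.91] [-0.07  0.25 -0.  ]
[241 147  44  29 541] left edge at top row, topmost mag z55: [-26.5   31.75] [-14.12  48.13]
[ 200  164  144   47 3069] left edge at top row, topmost mag z55: [-51.1   10.88] [-9.08 38.58]
```

>>> jog_arm([
  {"xyz":[0,0.025,0.01],"spin":0},
  {"xyz":[0,0.025,0.01],"spin":0},
  {"xyz":[0,0,0.02],"spin":0},
  {"xyz":[0,0,0.02],"spin":0},
  {"xyz":[0,0,0.02],"spin":0},
  {"xyz":[0,0,0.03],"spin":0},
  {"xyz":[0,0,0.025],"spin":0},
  {"xyz":[0,0,0],"spin":0},
  {"xyz":[0,0,0],"spin":0},
  {"xyz":[0,0,0],"spin":0},
])

```text
time: 33.2
tool_pos: [544.2, -5.2, 49.9]
tcp_rot: [-3.14, -0.0, 1.709]
contact_force: [-3.5, -0.8, 6.2]
grip_width: 0.5
finger_force: 2.8
```

```bash
python3 m.py 2
```

```text
33.2 [-14.59  -0.16] [544.17278426  -5.16974921  49.91989524] [-3.55 -0.77  6.15] [-0.14  0.66  0.04]
[ 234  145  133   36 1390] left edge at top row, topmost mag z55: [-26.56  31.53] [ 8.14 50.64]
[ 200  167  138   44 2752] left edge at top row, topmost mag z55: [-45.75  14.74] [-8.14 38.99]
```

>>> jog_arm([
  {"xyz":[0,0.03,0],"spin":0},
  {"xyz":[0,0.03,0],"spin":0},
  {"xyz":[0,0.03,0],"spin":0},
  {"xyz":[0,0.03,0],"spin":0},
  {"xyz":[0,0.03,0],"spin":0},
  {"xyz":[0,0.03,0],"spin":0},
  {"xyz":[0,0.02,0],"spin":0},
  {"xyz":[0,0,0],"spin":0},
  {"xyz":[0,0,0],"spin":0},
  {"xyz":[0,0,0],"spin":0},
])

```text
time: 34.5
tool_pos: [559.7, -3.0, 49.9]
tcp_rot: [-3.139, -0.0, 1.709]
contact_force: [-4.0, -1.7, 6.4]
grip_width: 0.2
finger_force: 3.0
```

```bash
python3 m.py 3
```

```text
34.5 [ 1.14 -0.11] [559.73982333  -2.95609413  49.91061271] [-3.98 -1.7   6.38] [-0.1   0.76  0.01]
[ 204  146  141   35 1745] left edge at top row, topmost mag z55: [-26.94  31.62] [10.37 50.05]
[191 167  17  39 352] left edge at top row, topmost mag z55: [-34.93  17.62] [-29.06  39.21]
[ 200  182  113   29 1861] left edge at top row, topmost mag z55: [-30.02  14.79] [ 1.05 31.02]
[326 196  16  15 219] left edge at top row, topmost mag z55: [39.21 14.73] [43.19 23.27]
```

>>> jog_arm([
  {"xyz":[0,0.02,0],"spin":0},
  {"xyz":[0,0.02,0],"spin":0},
  {"xyz":[0,0.02,0],"spin":0},
  {"xyz":[0,0.02,0],"spin":0},
  {"xyz":[0,0.02,0],"spin":0},
  {"xyz":[0,0.02,0],"spin":0},
  {"xyz":[0,0.01,0],"spin":0},
  {"xyz":[0,0,0],"spin":0},
  {"xyz":[0,0,0],"spin":0},
  {"xyz":[0,0,0],"spin":0},
])

```text
time: 35.8
tool_pos: [569.9, -1.5, 49.9]
tcp_rot: [-3.139, -0.0, 1.709]
contact_force: [-5.9, -0.0, 7.4]
grip_width: 0.5
finger_force: 3.2
```

```bash
python3 m.py 4
```

```text
35.8 [11.41 -0.12] [569.91967848  -1.54590271  49.9171543 ] [-5.92 -0.01  7.43] [-0.22  0.87 -0.03]
[ 185  146  141   35 1659] left edge at top row, topmost mag z55: [-27.17  31.65] [10.85 50.03]
[180 168  10  38 172] left edge at top row, topmost mag z55: [-30.98  17.55] [-26.78  38.75]
[ 200  186   95   25 1361] left edge at top row, topmost mag z55: [-19.75  14.77] [ 6.55 28.84]
[328 188  13  23 183] left edge at top row, topmost mag z55: [50.61 14.7 ] [53.45 27.75]
[307 196  15  15 223] left edge at top row, topmost mag z55: [38.8  14.82] [42.55 23.3 ]
```

>>> jog_arm([
  {"xyz":[0,0.01,0],"spin":0},
  {"xyz":[0,0.01,0],"spin":0},
  {"xyz":[0,0.01,0],"spin":0},
  {"xyz":[0,0,0],"spin":0},
  {"xyz":[0,0,0],"spin":0},
  {"xyz":[0,0,0],"spin":0},
  {"xyz":[0,0,0],"spin":0},
  {"xyz":[0,0,0],"spin":0},
  {"xyz":[0,0,0],"spin":0},
  {"xyz":[0,0,0],"spin":0},
])

```text
time: 37.1
tool_pos: [572.2, -1.2, 49.9]
tcp_rot: [-3.139, -0.0, 1.709]
contact_force: [-5.7, -0.0, 7.0]
grip_width: 0.1
finger_force: 3.2
```

```bash
python3 m.py 5
```

```text
37.1 [13.76 -0.14] [572.24925407  -1.24865618  49.88337539] [-5.67 -0.01  7.01] [-0.17  0.83 -0.04]
[190 146  27  18 119] left edge at top row, topmost mag z55: [-21.54  40.87] [-13.89  50.3 ]
[ 180  153  140   28 1545] left edge at top row, topmost mag z55: [-27.61  31.67] [10.37 46.39]
[ 200  187   93   24 1274] left edge at top row, topmost mag z55: [-17.38  14.77] [ 8.39 28.29]
[324 190  14  21 185] left edge at top row, topmost mag z55: [50.71 14.73] [53.92 26.64]
[302 196  16  15 224] left edge at top row, topmost mag z55: [38.4  14.84] [42.44 23.31]
```

>>> jog_arm([
  {"xyz":[0,0.01,0],"spin":0},
  {"xyz":[0,0.01,0],"spin":0},
  {"xyz":[0,0.01,0],"spin":0},
  {"xyz":[0,0.01,0],"spin":0},
  {"xyz":[0,0,0],"spin":0},
  {"xyz":[0,0,0],"spin":0},
  {"xyz":[0,0,0],"spin":0},
  {"xyz":[0,0,0],"spin":0},
  {"xyz":[0,0,0],"spin":0},
  {"xyz":[0,0,0],"spin":0},
])

```text
time: 38.4
tool_pos: [575.1, -0.7, 49.9]
tcp_rot: [-3.138, -0.001, 1.709]
contact_force: [-4.9, -0.2, 7.2]
grip_width: 0.6
finger_force: 3.5
```

>>> jog_arm([
  {"xyz":[0,0.01,0],"spin":0},
  {"xyz":[0,0,0],"spin":0},
  {"xyz":[0,0.01,0],"spin":0},
  {"xyz":[0,0,0],"spin":0},
  {"xyz":[0,0,0],"spin":0},
  {"xyz":[0,0,0],"spin":0},
  {"xyz":[0,0,0],"spin":0},
  {"xyz":[0,0,0],"spin":0},
  {"xyz":[0,0,0],"spin":0},
  {"xyz":[0,0,0],"spin":0},
])

```text
time: 39.65
tool_pos: [576.5, -0.6, 49.8]
tcp_rot: [-3.138, -0.001, 1.709]
contact_force: [-6.2, -1.3, 7.9]
grip_width: 0.2
finger_force: 3.8
```

>>> jog_arm([
  {"xyz":[0,0.01,0],"spin":0},
  {"xyz":[0,0,0],"spin":0},
  {"xyz":[0,0.01,0],"spin":0},
  {"xyz":[0,0,0],"spin":0},
  {"xyz":[0,0.01,0],"spin":0},
  {"xyz":[0,0,0],"spin":0},
  {"xyz":[0,0,0],"spin":0},
  {"xyz":[0,0,0],"spin":0},
  {"xyz":[0,0,0],"spin":0},
  {"xyz":[0,0,0],"spin":0},
])

```text
time: 40.9
tool_pos: [578.1, -0.3, 49.8]
tcp_rot: [-3.136, -0.001, 1.709]
contact_force: [-8.0, -0.4, 9.7]
grip_width: 0.2
finger_force: 5.0
```

```bash
python3 m.py 6
```

```text
40.9 [19.73 -0.  ] [ 5.78145247e+02 -2.90394387e-01  4.97646571e+01] [-7.99 -0.41  9.66] [-0.27  1.57  0.02]
[ 180  155  132   26 1300] left edge at top row, topmost mag z55: [-21.62  31.78] [14.28 45.48]
[314 187  17  24 198] left edge at top row, topmost mag z55: [51.03 14.98] [55.03 28.48]
[ 189  188   93   23 1210] left edge at top row, topmost mag z55: [-17.64  14.83] [ 8.53 27.9 ]
[291 197  16  14 221] left edge at top row, topmost mag z55: [38.33 15.07] [42.43 22.95]
```

B has stayed at its back position (left edge −17.5 mm) since t = 37 s, and the fingers have now reached the rim. One more gentle push for firm bearing, then back off and lift.

>>> jog_arm([
  {"xyz":[0,0.01,0],"spin":0},
  {"xyz":[0,0,0],"spin":0},
  {"xyz":[0,0.01,0],"spin":0},
  {"xyz":[0,0,0],"spin":0},
  {"xyz":[0,0,0],"spin":0},
  {"xyz":[0,0,0],"spin":0},
  {"xyz":[0,0,0],"spin":0},
  {"xyz":[0,0,0],"spin":0},
  {"xyz":[0,0,0],"spin":0},
  {"xyz":[0,0,0],"spin":0},
])

```text
time: 42.2
tool_pos: [578.4, -0.2, 49.7]
tcp_rot: [-3.133, -0.001, 1.709]
contact_force: [-12.9, -2.1, 12.8]
grip_width: 0.5
finger_force: 7.2
```

>>> jog_arm([
  {"xyz":[0,0,0],"spin":0},
  {"xyz":[0,-0.05,0],"spin":0},
  {"xyz":[0,-0.01,0],"spin":0},
  {"xyz":[0,0,-0.1],"spin":0},
  {"xyz":[0,0,-0.1],"spin":0},
  {"xyz":[0,0,-0.2],"spin":0},
  {"xyz":[0,0,-0.4],"spin":0},
  {"xyz":[0,0,-0.2],"spin":0},
  {"xyz":[0,0,0],"spin":0},
  {"xyz":[0,0,0],"spin":0},
])

```text
time: 43.45
tool_pos: [576.9, -0.6, 129.3]
tcp_rot: [-3.14, -0.0, 1.709]
contact_force: [-0.3, -0.0, -0.9]
grip_width: 0.5
finger_force: 0.0
```

```bash
python3 - <<'E'
from h import *
o=bot.get_obs();print(o["time"],mag(o["tool_pos"]),o["tool_pos"],o["contact_force"])
w=cal("wrist");i=bot.capture("wrist"); cv2.imwrite("pics/end.png",i)
for im in(cv2.imread("pics/w7.png"),i):
    h=cv2.cvtColor(im,cv2.COLOR_BGR2HSV); m=((h[...,1]<50)&(h[...,2]>190)).astype(np.uint8)
    n,l,s,ce=cv2.connectedComponentsWithStats(m)
    for k in range(1,n):
        if s[k][4]>200 and 100<s[k][1]<260 and 180<s[k][0]<340: print(s[k])
    print()
X=np.array([np.cos(PHI),np.sin(PHI)])
print([np.round(wproj(w,[*(HOME+X*a),58])) for a in(-22,8,38)])
E
```

```text
43.45 [18.45 -0.12] [576.88747583  -0.58020472 129.2857675 ] [-0.26675732 -0.00477016 -0.87424437]
[203 141  29  17 250]
[ 209  166   72   52 2806]
[282 167  12  46 481]
[298 171  20  42 393]

[201 141  30  18 264]
[ 209  165   87   53 3254]
[298 171  20  42 386]

[array([208., 199.]), array([245., 199.]), array([282., 199.])]
```

```bash
python3 -c "
from plant import bot
print(bot.close_job())"
```

```text
the job is handed in; nothing more can be done
None
```

I loaded both white cassettes recess up, one on the other, pressed each home until it bore on the back stop at about 13 N or less, and handed the job in at about 43 s. The last image shows the upper cassette against the stop; the lower one was seen home before the second went on top, and the hand-in gave no verdict.

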